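# Load the edge-paint bottle into the spring dock

### The job

Stand the small paint bottle upright in the open end of the bottle dock's lane and push it along through the sprung one-way flap, against the spring pad, until the flap has snapped shut behind it; then let go, so that the bottle stands trapped between pad and flap. Feel your way in gently and stop when the pad comes up solid: do not ram the bottle, tip it over, or disturb the other things on the bench.

Things in the scene. Friction and masses are not known exactly. Their poses are not given: they have to be found in the camera images.
- bottle_mid (a point): Centre of the small round paint bottle with a white cap, half-way up: 36 mm over its underside. It stands upright on a plywood board 18 mm thick and is 34 mm across and 72 mm high; its straight body reaches from the underside to about 42 mm up, then come the shoulder and, from 55 mm, the cap, 18 mm across. 0.05 to 0.1 kg.
- dock: Bottle dock: wooden block 200 x 76 mm fixed to the bench, an aluminium rail on top. Origin on the bench under its centre; x = pushing direction along the lane, z up. A grey unit with flap and pad is clamped to the rail by a star knob; where differs each time and is not reported: the flap's hinge is anywhere from x = -46 to +2 mm, to be seen or felt. Over 25 N on the bottle there is ramming.
- set_down (a point): Point on the lane floor, in its middle, 55 mm over the bench, at x = -78 mm of the dock: a bottle set down here is always clear of the flap. The lane (y = 0 of the dock) runs between two lips 38 mm apart and 5 mm high, flared at the open end at x = -100 mm. Beside the lane nothing stands over 19 mm above its floor: hold the bottle higher, fingers at the lane's two sides.
- gate (a joint): White flap's angle: 0 rad shut across the lane, 1.57 swung in along it. Upright hinge at the dock's y = +22 mm; the shut flap reaches to y = -4 mm. Its light spring (about 1 N on a bottle) shuts it; it swings only in +x. It snaps shut behind a bottle whose centre gets 36 to 38 mm past the hinge; after letting go the bottle comes back and rests on it, centre 17 to 18 mm past it.
- rail_end (a point): Middle of the rail's far end, x = +98 mm of the dock, at lane floor height. Before it, on the clamped unit, stands the spring pad: upright plate 24 mm wide, 42 mm high over the floor, its face 27 mm past the hinge. Damped, it gives way in +x by 29 mm against 2 rising to 7.5 N, then is solid (bottle's centre 39 mm past the hinge). Let go before the flap shuts, and it drives the bottle back out.
- dauber: A brush with a dark wooden handle, 136 mm long, 13 mm high, lying on the bench; origin at the centre of its underside. To be left alone.
- glue_pot: A white pot 68 mm across with a black lid and handle, 120 mm high in all, on the bench; origin at the centre of its underside. To be left alone.
- bone_folder: A flat pale blade 150 x 22 x 9 mm lying on the bench; origin at the centre of its underside. To be left alone.
- crepe: A plain block of crepe rubber 42 x 60 x 18 mm lying on the bench; origin at the centre of its underside. To be left alone.
- tape: A roll of paper tape 104 mm across, 26 mm high, lying flat; origin at the centre of its underside. To be left alone.
- wax: A block of beeswax 38 x 55 x 22 mm lying on the bench; origin at the centre of its underside. To be left alone.
Things that resemble listed ones, but are neither listed nor needed, are in the scene too. What is shaped like the part that bears bottle_mid but blue is not meant.

How it is judged:
On the way, in this order (a step that is already met when the one before it is completed fails the run):
1. the bottle, standing in the lane, swings the flap in (value of joint gate above 0.7 rad and y of bottle_mid in the frame of dock between -0.008 and 0.008 m and z of bottle_mid in the frame of dock below 0.101 m), for 0.05 s.
2. the flap snaps shut behind the bottle, which is pushed in against the pad (value of joint gate below 0.3 rad and x of bottle_mid in the frame of dock above -0.013 m), for 0.02 s.
At the end, for the whole second after the job is handed in: The bottle stands upright (within 0.12 rad) on the lane floor (within 6 mm), within 7 mm of the lane's middle, beyond the flap, at rest and let go, and the flap is shut behind it (under 0.12 rad) (value of joint gate below 0.12 rad and x of bottle_mid in the frame of dock between -0.032 and 0.026 m and y of bottle_mid in the frame of dock between -0.007 and 0.007 m and z of bottle_mid in the frame of dock between 0.085 and 0.097 m and angle between bottle_mid's own z axis and vertical below 0.12 rad and linear speed of bottle below 0.01 m/s and contact force between the fingers and bottle below 0.1 N); the robot touches nothing.
It fails at once if the bottle is rammed: more than 25 N between it and the dock while it is pushed in (contact force between bottle and dock above 25 N and x of bottle_mid in the frame of dock above -0.07 m).
It fails at once if the bottle is tipped more than 0.5 rad (angle between bottle_mid's own z axis and vertical above 0.5 rad).
It fails at once if another thing on the bench is moved by more than 20 mm (distance of any of dauber, glue_pot, bone_folder, crepe, tape, wax from where it was at the start of the episode above 0.02 m).
It also fails if it takes over 45 s, if anything falls off the work surface, if the arm or the gripper's body presses on something with over 40 N, if the wrist force passes 120 N, or if a joint passes its speed limit or range.

### The arm

A 7-joint arm with a two-finger parallel gripper is mounted at the origin on the work surface; the furniture and walls round the work are solid. World frame = base frame: x ahead of the robot, y to its left, z up, the work surface at z = 0. Lengths are in m, angles in rad, forces in N, time in s.
With the tool pointing down it reaches from about 0.4 to 0.75 m from the base axis. Payload 19.5 kg.
Tool frame: the origin (TCP) lies at the very end of the fingers, on their centre line; the grasp point (between the pads) lies behind it (r.tcp_to_grasp is the z of the grasp point in the tool frame, in m); z points along the fingers, y is the line along which they close (so a half turn about z gives the same grasp; the last joint's range is limited). The gripper opens to 85 mm and grips with 20 to 120 N. Pads are 22 mm wide; open, the fingers measure 114 mm over their backs; the gripper's body (76 mm by 85 mm) begins 54 mm behind the grasp point. The pads swing forward as they close: fully open they stand 13 mm farther back than shut.
Start: joints at [1.259, 0.707, -0.028, 1.485, 0.022, 0.951, -0.075], TCP at [0.153, -0.554, 0.231] pointing down, gripper open.
Joint ranges: [-2.71, 2.71], [-0.32, 2.16], [-1.57, 1.52], [0, 2.45], [-1.46, 4.6], [0, 2.02], [-2.83, 2.83]. Speed limits (rad/s): [1.89, 1.89, 2.57, 2.57, 3.01, 3.01, 3.01].

### API

Orientations are given as [roll, pitch, yaw] about the fixed x, y, z axes, in that order (R = Rz(yaw) Ry(pitch) Rx(roll)).
In Python, from cell import r gives the robot as it stands.
- The arm moves only by the tool move_arm, never from a script. Its argument "steps" is a list of rows, each an object with "slide": the shift along the tool's x, y, z scaled (see below), a list of three; "rotation": the turn, a rotation vector about the tool's x, y, z scaled (see below), a list of three. A call has 1 to 8 rows; each row is the pose to reach, as a shift and turn from the pose commanded when the call began, along the tool's axes at that moment; what a row does not reach only later rows make up. The controller multiplies each number of a shift by 600 mm and each number of a turn by 60 degrees. A row lasts 1/10 s, in which the tool goes at most 50 mm and 8.59 degrees, less where a joint would pass 70% of its speed; a pose out of reach is approached as far as the arm can. A call with a number of a shift or a turn outside -1 to 1 is refused whole. A call with a gripper value outside its range is refused whole. "grip" is the gripper command: -1 is fully open, 1 is shut, values between are in proportion, set as the call begins (left out, the last holds). The fingers move at their own pace and stop on an object; "grip_force" is the grip in N (left out, the last holds). Time passes only in rows, so rows that repeat a pose let the fingers close. It gives the time, the measured TCP pose, the force, the opening and the grip force at its end, in the units of the state.
- r.get_obs(): the state, without advancing time (a new reading comes with each control period).
- r.capture(name): name is "side" or "top"; returns a dict with "pixels" (420x560x3 uint8, red, green, blue), "fx", "fy", "cx", "cy" (pixels), "rvec" (rotation vector, rad) and "tvec" (3), from world to camera coordinates, as OpenCV has them. Camera axes: x right, y down, z forward; pixel columns grow to the right and rows downward; lengths in m; the calibration is good to about 2 mm. A picture is of the moment at which its call begins. There is no depth.
- r.close_job(): hands the job in; it is judged then, once.
The state is a dict: "t": time; "joint_pos": joint angles; "joint_vel": joint speeds; "effort": joint torques, N m; "tool_pos": TCP position; "ee_rot": TCP orientation; "force": force on the tool from outside, world axes, zero at the start; "moment": the same for the moment, N m; "width": finger opening in m; "grasp_force": force on a finger pad.
Only numpy, scipy, OpenCV 4.12 (cv2) and the standard library are available. Lean on these libraries where they do the work, as an engineer would, in place of code of your own. Each camera call takes 0.05 s, during which the arm holds its last target. There are 200 camera calls.

## Working session

There is one attempt and no reset: what is moved stays moved. The work goes in short steps, Python scripts to look and compute and a tool call to move; the robot and the scene stay as the last step left them, time stands still between calls to the robot, and variables do not carry over. Pictures are saved under pics/ and viewed, at most 10 in all, crops included, and the job is handed in when it is done.

Besides the shell and the picture viewer there is one more tool, called after "Request:" as name(argument=value, ...), one argument or row to a line, values as JSON. move_arm: Moves the arm, as the interface text tells. Its arguments: {"type":"object","properties":{"steps":{"type":"array"},"grip":{"type":"number"},"grip_force":{"type":"number"}},"required":["steps"]}

```bash
mkdir -p pics; ls
cat > h.py <<'E'
import numpy as np, cv2
from cell import r
def cap(n,save=None):
    c=r.capture(n); c['K']=np.array([[c['fx'],0,c['cx']],[0,c['fy'],c['cy']],[0,0,1.]])
    c['R']=cv2.Rodrigues(np.array(c['rvec'],float))[0]; c['t']=np.array(c['tvec'],float).ravel()
    c['bgr']=cv2.cvtColor(np.array(c['pixels'],np.uint8),cv2.COLOR_RGB2BGR)
    if save: cv2.imwrite('pics/'+save,c['bgr'])
    return c
def ray(c,u,v):
    d=c['R'].T@np.linalg.inv(c['K'])@np.array([u,v,1.]); return -c['R'].T@c['t'],d
def onz(c,u,v,z):
    o,d=ray(c,u,v); return o+d*(z-o[2])/d[2]
def proj(c,p):
    q=c['K']@(c['R']@np.array(p,float)+c['t']); return q[:2]/q[2]
E
python3 - <<'E'
from h import *
for n in('top','side'):
    c=cap(n,n+'0.png'); print(n,-c['R'].T@c['t'],c['R'][2],c['fx'])
o=r.get_obs();print(o,r.tcp_to_grasp)
E
```

```text
pics
top [0.43448405 0.15348003 1.09686271] [ 0.10663727  0.01284828 -0.99421497] 450.71389164335733
side [ 0.573146   -0.69862014  0.54573786] [-0.04477488  0.87220494 -0.487087  ] 426.8432557274498
{'t': 0.1, 'joint_pos': array([ 1.25933556,  0.70700463, -0.02760464,  1.48492759,  0.02196974,
        0.95088692, -0.07547267]), 'joint_vel': array([ 5.61794000e-04, -2.07338541e-03,  1.13028615e-03, -1.94854509e-03,
        1.71517560e-03,  9.28620578e-05,  1.64381422e-03]), 'effort': array([ 6.20430088e-03, -8.84277391e+01,  1.23842318e+00, -2.36453784e+01,
        1.72478874e-02,  4.98842594e-03,  2.79100203e-05]), 'tool_pos': array([ 0.153182  , -0.55399186,  0.23090087]), 'ee_rot': array([-3.14066743e+00,  9.82808081e-06,  2.69759942e-01]), 'force': array([ 0.11124454, -1.03141263,  0.67668778]), 'moment': array([ 0.03263247,  0.07394444, -0.01443359]), 'grasp_force': 0.0, 'width': 0.08539870668488993} -0.0187
```

View pics/top0.png

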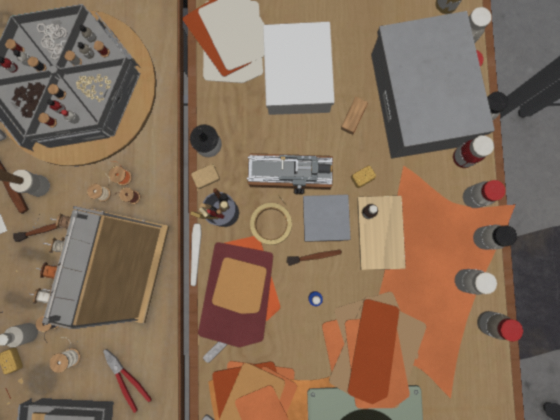

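View pics/side0.png

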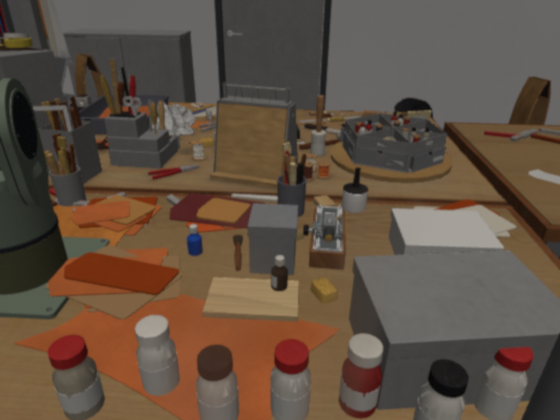

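The top view shows the dock at (291,171), with the grey block at (327,218). There are two candidate bottles: a dark one with a white cap on plywood at top (370,210), side (280,272), and a blue one at top (316,299), side (195,240). I choose the one on plywood and check it in a close crop.

Run:
```python
from h import *
a=cv2.imread('pics/top0.png')[140:250,235:415]; b=cv2.imread('pics/side0.png')[190:320,200:360]
a=cv2.resize(a,(720,440)[:2],interpolation=cv2.INTER_CUBIC)
cv2.imwrite('pics/ca.png',a)
b=cv2.resize(b,(720,585),interpolation=cv2.INTER_CUBIC)
cv2.imwrite('pics/cb.png',b)
c=cap('top')
for n,u,v,z in [('cap',371,209,.09),('blue',316,299,.07),('dockTL',249,156,.055),('dockTR',332,156,.055),('dockBR',332,188,.055),('dockBL',249,188,.055),('pot',205,137,.11),('block',327,218,.1),('ply',382,233,.018)]: print(n,onz(c,u,v,z).round(3))
print(proj(c,[0,0,0]))
```

```text
cap [ 0.538 -0.023  0.09 ]
blue [0.341 0.106 0.07 ]
dockTL [0.676 0.252 0.055]
dockTR [0.67  0.057 0.055]
dockBR [0.594 0.06  0.055]
dockBL [0.599 0.253 0.055]
pot [0.709 0.345 0.11 ]
block [0.52  0.077 0.1  ]
ply [ 0.487 -0.059  0.018]
[365.50236771 444.75790287]
```

View pics/ca.png

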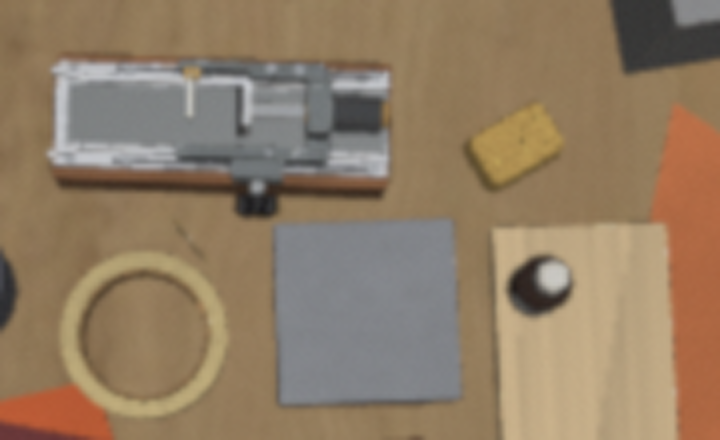

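View pics/cb.png

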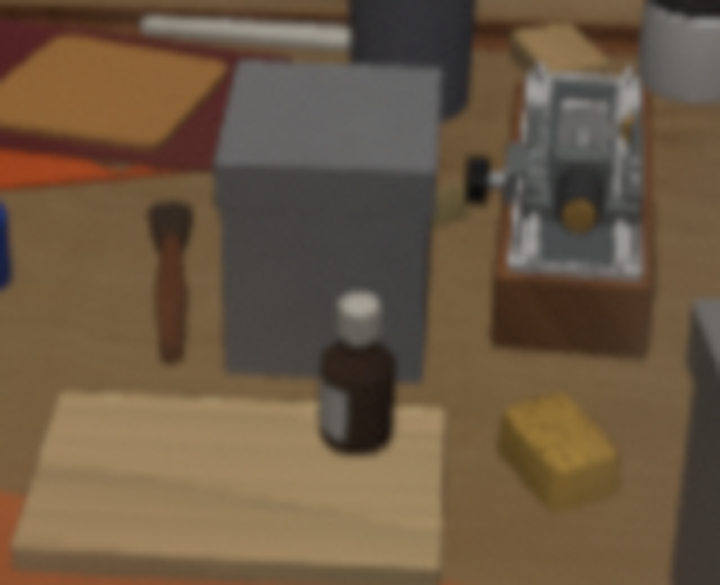

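The crops show a dark bottle with a white cap standing on plywood, clearly the one meant. The flap's orange hinge is at top crop (191,72), with the pad plate to its right at (243,105). The open end is therefore at image left (world +y), so dock +x ≈ world −y.

Run:
```python
from h import *
t=cap('top'); s=cap('side')
def tri(p,q):
    a,d=ray(t,*p); b,e=ray(s,*q); d/=np.linalg.norm(d); e/=np.linalg.norm(e)
    k=np.linalg.lstsq(np.c_[d,-e],b-a,rcond=None)[0]; P,Q=a+k[0]*d,b+k[1]*e
    return ((P+Q)/2).round(4),np.linalg.norm(P-Q).round(4)
def white(c,x0,y0,x1,y1):
    im=c['bgr'][y0:y1,x0:x1]; m=(im.min(2)>130).astype(np.uint8)
    n,l,st,ce=cv2.connectedComponentsWithStats(m); i=1+np.argmax(st[1:,4]); return ce[i]+[x0,y0],st[i]
pt,st=white(t,362,200,380,216); print(pt,st,'cap on z=.088',onz(t,*pt,.088).round(4))
# cap in side: top rim is about the white region
im=s['bgr'][250:300,265:300]; 
ps,ss=white(s,270,250,292,272); print(ps,ss); print('cap tri',tri(pt,ps))
f=lambda x,y:(235+x/4,140+y/4); g=lambda x,y:(200+x/4.5,190+y/4.5)
print('plate corner NE/NW?', [onz(t,*f(*p),.018).round(3) for p in((492,230),(667,227))])
print('box top corners tri',tri(f(460,400),g(215,165)),tri(f(456,220),g(440,165)),tri(f(275,225),g(440,65)))
h=proj(s,[0,0,0])
# dock rail right end (near end for side): top corners of aluminium
print('rail near end',tri(f(388,68),g(642,272)),tri(f(388,175),g(508,268)))
print('rail open end',tri(f(60,62),g(632,75)),tri(f(52,170),g(532,70)))
print('knob',tri(f(256,203),g(478,180)),'hinge',tri(f(191,72),g(628,127)))
for p in((191,72),(191,115),(240,105)): print(onz(t,*f(*p),.055).round(4),onz(t,*f(*p),.072).round(4),onz(t,*f(*p),.097).round(4))
```

```text
[374.82278481 206.29113924] [ 8  0 10 13 79] cap on z=.088 [ 0.5442 -0.0319  0.088 ]
[279.3  257.35] [ 7  6  6  4 20]
cap tri (array([ 0.5417, -0.032 ,  0.0888]), np.float64(0.0049))
plate corner NE/NW? [array([ 0.574, -0.005,  0.018]), array([ 0.573, -0.11 ,  0.018])]
box top corners tri (array([0.4708, 0.0306, 0.1158]), np.float64(0.0031)) (array([0.5694, 0.0292, 0.121 ]), np.float64(0.0047)) (array([0.5686, 0.1278, 0.1196]), np.float64(0.0023))
rail near end (array([0.6677, 0.0565, 0.0522]), np.float64(0.0003)) (array([0.605 , 0.0587, 0.0497]), np.float64(0.0009))
rail open end (array([0.676 , 0.2495, 0.0555]), np.float64(0.0013)) (array([0.6168, 0.256 , 0.052 ]), np.float64(0.0075))
knob (array([0.5905, 0.1366, 0.0508]), np.float64(0.0009)) hinge (array([0.6668, 0.1724, 0.0649]), np.float64(0.0012))
[0.6684 0.1725 0.055 ] [0.6646 0.1722 0.072 ] [0.659  0.1718 0.097 ]
[0.6427 0.1732 0.055 ] [0.6393 0.1729 0.072 ] [0.6343 0.1724 0.097 ]
[0.6478 0.1443 0.055 ] [0.6443 0.1444 0.072 ] [0.6392 0.1447 0.097 ]
```

Run:
```python
from h import *
t=cap('top')
im=t['bgr']; a=cv2.resize(im[148:198,242:342],None,fx=8,fy=8,interpolation=cv2.INTER_CUBIC)
g=im[196:222,356:386]; b=cv2.resize(g,None,fx=7,fy=7,interpolation=cv2.INTER_CUBIC)
o=np.zeros((590,800,3),np.uint8); o[:400]=a; o[402:402+b.shape[0],:b.shape[1]]=b
cv2.imwrite('pics/dock.png',o)
print(g.min(2))
```

```text
[[ 88  89  96  95  94  95  94  97 101 102  99  95  97  98  99  98 103 103
  105 104 105 107 109 111 112 108 108 115 124 127]
 [ 88  92 115 124 126 126 124 126 130 128 122 119 121 124 126 123 124 125
  125 124 125 124 127 127 127 126 125 129 132 135]
 [ 89  89 117 133 137 135 134 136 138 134 130 126 130 133 132 131 129 130
  130 130 131 131 131 132 132 129 128 131 133 132]
 [ 84  87 117 133 138 135 135 136 139 135 130 127 129 132 133 131 129 130
  131 132 131 132 132 132 132 131 128 132 133 134]
 [ 83  85 112 133 137 136 134 136 138 136 129 128 130 132 132 130 129 131
  130 131 131 131 132 133 132 131 129 131 133 135]
 [ 85  81 105 130 137 137 135 136 137 135 130 127 130 131 134 130 129 129
  131 131 131 131 132 132 131 130 129 130 133 133]
 [ 84  82 103 131 137 138 135 135 138 135 130 127 129 128 125 125 126 129
  130 131 132 131 133 133 133 130 131 131 133 134]
 [ 84  81 101 130 138 137 136 136 136 136 129 121 115 105  98 100 106 117
  126 130 131 132 132 132 132 132 129 131 133 133]
 [ 83  80 100 129 138 137 136 135 137 134 119  94  74  65  61  67  81 101
  115 122 129 133 132 133 
[... 1450 characters left out ...]
 37  35  33  37  40  53
   73  92 119 131 134 134 135 134 134 131 134 134]
 [ 91  85  89 124 136 138 131 114  96  84  74  62  52  51  53  59  68  90
  113 123 130 133 133 133 135 135 133 131 133 134]
 [ 93  87  89 121 135 139 136 131 122 104  91  79  79  83  93 102 106 118
  128 130 132 134 133 134 135 136 134 132 133 135]
 [ 93  87  87 118 136 138 138 136 133 126 119 109 108 113 124 127 128 129
  131 131 133 134 133 133 136 136 135 131 132 133]
 [ 93  88  87 118 133 139 137 137 136 132 130 129 127 128 134 136 133 132
  131 132 133 134 134 135 136 136 135 132 133 133]
 [ 94  89  87 116 133 137 139 138 136 133 132 132 132 134 135 136 134 132
  131 133 132 134 133 134 136 135 134 133 132 134]]
```

View pics/dock.png

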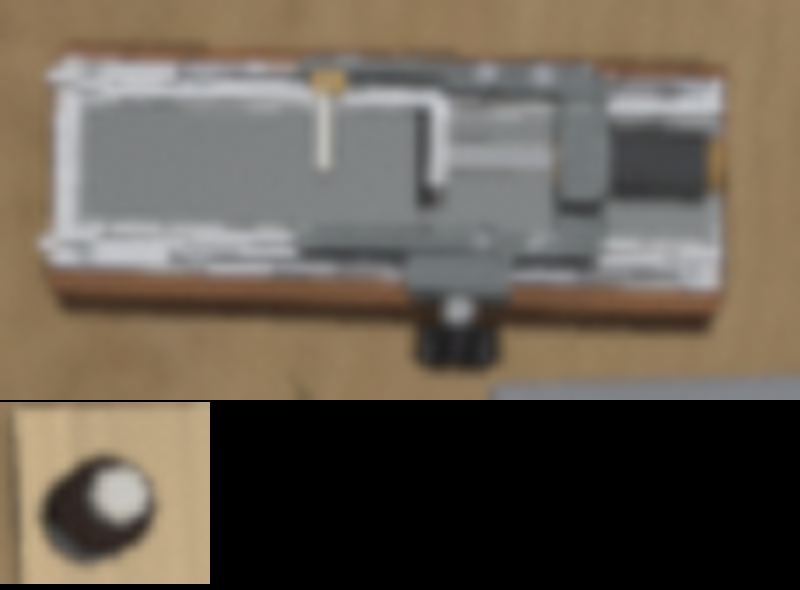

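Run:
```python
from h import *
t=cap('top'); s=cap('side')
f=lambda x,y:(242+(x+.5)/8-.5,148+(y+.5)/8-.5)
for z in(.088,.09): print('bottle',onz(t,373,209,z).round(4))
L=onz(t,*f(85,164),.06);Rr=onz(t,*f(660,178),.06);E=onz(t,*f(722,179),.058);O=onz(t,*f(50,163),.058)
ax=(Rr-L)[:2];ax/=np.linalg.norm(ax);print('L',L,'R',Rr,'E',E,'O',O,'ax',ax,'yaw',np.degrees(np.arctan2(ax[1],ax[0])))
C=E[:2]-.098*ax; C2=O[:2]+.1*ax;print('C',C,C2,'lens',np.linalg.norm((E-O)[:2]))
ay=np.array([-ax[1],ax[0]])
c0=(C+C2)/2; print('set_down',c0-.078*ax)
for n,p,z in(('hinge',(327,82),.074),('flap tip',(322,168),.074),('flap tip',(322,168),.065),('padtop L',(440,100),.097),('padtop R',(437,185),.097),('block',(735,70),0)):
    q=onz(t,*f(*p),z)[:2]-c0; print(n,z,q@ax,q@ay)
# block outline check
for z in(.05,):
  for p in((55,55),(50,275),(722,72),(722,290)): q=onz(t,*f(*p),z)[:2]-c0; print(q@ax,q@ay)
# side check: predict pixel of centre line floor at ends and caps
for p in (np.r_[c0+.098*ax,.055],np.r_[c0-.1*ax,.055]): print(proj(s,p))
print('cap side',proj(s,[*onz(t,373,209,.09)]))
g=s['bgr'].min(2)[250:276,266:296]; ys,xs=np.where(g>120); print(np.median(xs)+266,xs.min()+266,xs.max()+266,ys.min()+250,ys.max()+250)
```

```text
bottle [ 0.5383 -0.0275  0.088 ]
bottle [ 0.538  -0.0272  0.09  ]
L [0.64552808 0.24457513 0.06      ] R [0.6362809  0.07683839 0.06      ] E [0.63582542 0.05862334 0.058     ] O [0.64654491 0.25501223 0.058     ] ax [-0.05504554 -0.99848384] yaw -93.15547200044412
C [0.64121988 0.15647475] [0.64104036 0.15516385] lens 0.19668122619793957
set_down [0.64542367 0.23370104]
hinge 0.074 -0.018353343407609427 0.022504140676488964
flap tip 0.074 -0.019066795662389793 -0.0027539766482017804
flap tip 0.065 -0.01935519913830592 -0.0009638535410359142
padtop L 0.097 0.014395830545104711 0.012968274006477057
padtop R 0.097 0.014172709490861139 -0.011385492335492579
block 0 0.10543514234046095 0.04589763186001153
-0.09993050429343646 0.034052709204234
-0.09897222307151946 -0.03193059932601227
0.09743273642925053 0.0337113446438743
0.09855339899691432 -0.03141055084251818
[327.49306485 248.28411137]
[328.74592046 205.21041102]
cap side [278.80646923 255.20282268]
279.5 276 283 256 259
```

The geometry is consistent: hinge y measures 22.5 mm (22 given), pad width 24 mm and rail length 197 mm. The dock centre is (0.641, 0.156), yaw −93.2°, with the hinge at x ≈ −18.5 mm. The bottle is at (0.538, −0.027). Moving now.

Request:
move_arm(
  steps=[
    {"slide":[0,0,-0.08],"rotation":[0,0,0]},
    {"slide":[0.1,-0.08,-0.12],"rotation":[0,0,-0.1]},
    {"slide":[0.85,-0.675,-0.12],"rotation":[0,0,-1]},
    {"slide":[0.85,-0.675,-0.12],"rotation":[0,0,-1]},
    {"slide":[0.85,-0.675,-0.12],"rotation":[0,0,-1]},
    {"slide":[0.85,-0.675,-0.12],"rotation":[0,0,-1]},
    {"slide":[0.85,-0.675,-0.12],"rotation":[0,0,-1]},
    {"slide":[0.85,-0.675,-0.12],"rotation":[0,0,-1]},
  ],
  grip=-1,
)

```text
t: 1.2
tool_pos: [0.3588, -0.2714, 0.299]
ee_rot: [3.141, 0.0, 1.28]
force: [1.4, -0.6, 0.0]
width: 0.0855
grasp_force: 0.0
```

```bash
cat >> h.py <<'E'
def togo(p,yaw):
    from scipy.spatial.transform import Rotation as Ro
    o=r.get_obs(); A=Ro.from_euler('xyz',o['ee_rot']); T=Ro.from_euler('xyz',[np.pi,0,yaw])
    print('slide',(A.inv().apply(np.array(p)-o['tool_pos'])/.6).round(4),'rot',((A.inv()*T).as_rotvec()/np.radians(60)).round(4))
    print(o['t'],o['tool_pos'].round(4),o['ee_rot'].round(3),o['force'].round(2),o['width'],o['grasp_force'])
YAW=np.radians(86.85)
E
python3 -c "
from h import *
togo([.538,-.027,.20],YAW)"
```

```text
slide [0.4759 0.1695 0.165 ] rot [ 0.0004  0.0003 -0.2248]
1.2 [ 0.3588 -0.2714  0.299 ] [3.141 0.    1.28 ] [ 1.38 -0.62  0.01] 0.08554542999486069 0.0
```

Request:
move_arm(
  steps=[
    {"slide":[0.476,0.17,0],"rotation":[0,0,-0.225]},
    {"slide":[0.476,0.17,0],"rotation":[0,0,-0.225]},
    {"slide":[0.476,0.17,0],"rotation":[0,0,-0.225]},
    {"slide":[0.476,0.17,0],"rotation":[0,0,-0.225]},
    {"slide":[0.476,0.17,0],"rotation":[0,0,-0.225]},
    {"slide":[0.476,0.17,0.165],"rotation":[0,0,-0.225]},
    {"slide":[0.476,0.17,0.165],"rotation":[0,0,-0.225]},
    {"slide":[0.476,0.17,0.165],"rotation":[0,0,-0.225]},
  ],
)

```text
t: 2.0
tool_pos: [0.5383, -0.0275, 0.1961]
ee_rot: [-3.137, -0.001, 1.513]
force: [-0.1, -0.5, 1.0]
width: 0.0851
grasp_force: 0.0
```

```bash
python3 -c "
from h import *
togo([.538,-.027,.10],YAW)
togo([.538,-.027,.040],YAW)
s=cap('side','side1.png'); t=cap('top')
a=s['bgr'][120:330,150:430]; b=t['bgr'][140:270,270:450]
o=np.zeros((600,800,3),np.uint8); a=cv2.resize(a,None,fx=1.6,fy=1.6); b=cv2.resize(b,None,fx=1.9,fy=1.9)
o[:a.shape[0],:a.shape[1]]=a; o[340:340+b.shape[0],:b.shape[1]]=b; cv2.imwrite('pics/v1.png',o)"
```

```text
slide [0.0007 0.0002 0.1601] rot [-0.0046 -0.0008 -0.0027]
2.0 [ 0.5383 -0.0275  0.1961] [-3.137e+00 -1.000e-03  1.513e+00] [-0.12 -0.48  0.97] 0.08511711783172046 0.0
slide [0.0007 0.0007 0.2601] rot [-0.0046 -0.0008 -0.0027]
2.0 [ 0.5383 -0.0275  0.1961] [-3.137e+00 -1.000e-03  1.513e+00] [-0.12 -0.48  0.97] 0.08511711783172046 0.0
```

View pics/v1.png

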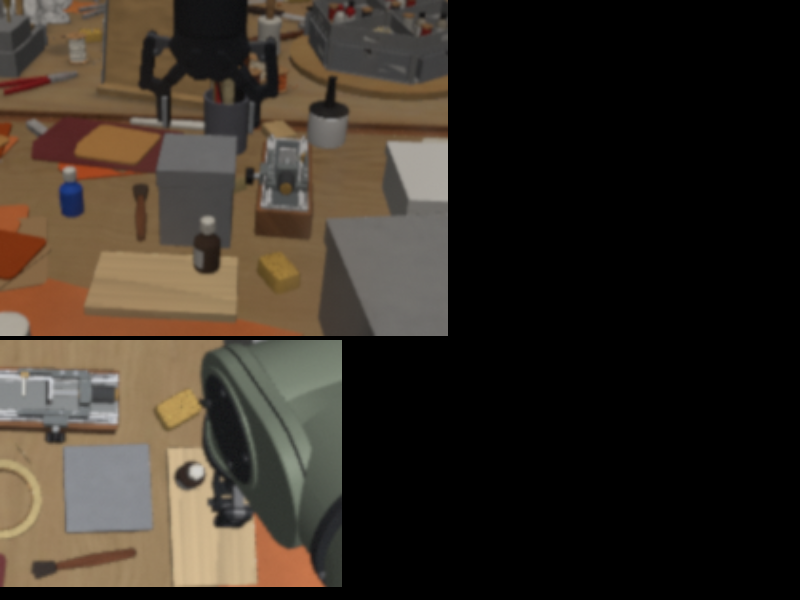

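The gripper is over the bottle and lines up in the side view: finger tips at crop (167,125) and (253,120), bottle at (207,245). The grey box stays clear to its side.

Request:
move_arm(
  steps=[
    {"slide":[0.001,0.0005,0.08],"rotation":[-0.004,0,-0.002]},
    {"slide":[0.001,0.0005,0.16],"rotation":[-0.004,0,-0.002]},
    {"slide":[0.001,0.0005,0.22],"rotation":[-0.004,0,-0.002]},
    {"slide":[0.001,0.0005,0.26],"rotation":[-0.004,0,-0.002]},
    {"slide":[0.001,0.0005,0.26],"rotation":[-0.004,0,-0.002]},
    {"slide":[0.001,0.0005,0.26],"rotation":[-0.004,0,-0.002]},
  ],
)

```text
t: 2.7
tool_pos: [0.5401, -0.0301, 0.0457]
ee_rot: [3.135, 0.0, 1.511]
force: [0.6, -0.6, 0.7]
width: 0.0855
grasp_force: 0.0
```

Request:
move_arm(
  steps=[
    {"slide":[0,0,0],"rotation":[0,0,0]},
    {"slide":[0,0,0],"rotation":[0,0,0]},
    {"slide":[0,0,0],"rotation":[0,0,0]},
    {"slide":[0,0,0],"rotation":[0,0,0]},
    {"slide":[0,0,0],"rotation":[0,0,0]},
    {"slide":[0,0,0],"rotation":[0,0,0]},
    {"slide":[0,0,0],"rotation":[0,0,0]},
    {"slide":[0,0,0],"rotation":[0,0,0]},
  ],
  grip=1,
  grip_force=25,
)

```text
t: 3.5
tool_pos: [0.5396, -0.0292, 0.0444]
ee_rot: [3.136, 0.0, 1.512]
force: [-1.7, -0.6, 11.1]
width: 0.031
grasp_force: 23.8
```

```bash
python3 -c "
from h import *
togo([.538,-.027,.230],YAW)
c0=np.array([.6411,.1558]);ax=np.array([-.05505,-.99848])
s=c0-.078*ax; togo([*s,.25],YAW)"
```

```text
slide [ 0.0036 -0.0013 -0.3093] rot [ 0.0049  0.0001 -0.0035]
3.5 [ 0.5396 -0.0292  0.0444] [3.136 0.    1.512] [-1.69 -0.63 11.09] 0.030984256489409587 23.84112319909036
slide [ 0.4478  0.1521 -0.3419] rot [ 0.0049  0.0001 -0.0035]
3.5 [ 0.5396 -0.0292  0.0444] [3.136 0.    1.512] [-1.69 -0.63 11.09] 0.030984256489409587 23.84112319909036
```

```bash
python3 -c "
from h import *
s=cap('side');a=s['bgr'][180:310,220:350]; cv2.imwrite('pics/v2.png',cv2.resize(a,None,fx=4.5,fy=4.5,interpolation=cv2.INTER_CUBIC))"
```

```text
(no output)
```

View pics/v2.png

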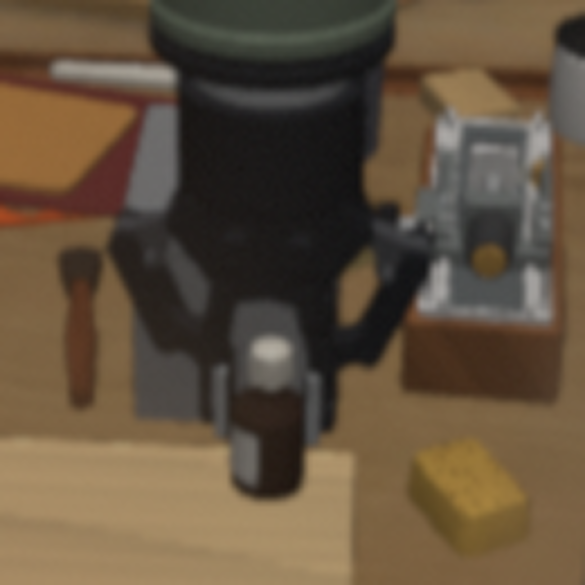

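The bottle is held upright, with pads on the upper body and their lower ends around (225,430). Lifting and crossing over now.

Request:
move_arm(
  steps=[
    {"slide":[0,0,-0.04],"rotation":[0,0,0]},
    {"slide":[0,0,-0.11],"rotation":[0,0,0]},
    {"slide":[0,0,-0.19],"rotation":[0,0,0]},
    {"slide":[0.03,0.01,-0.27],"rotation":[0.005,0,-0.0035]},
    {"slide":[0.09,0.03,-0.34],"rotation":[0.005,0,-0.0035]},
    {"slide":[0.16,0.055,-0.34],"rotation":[0.005,0,-0.0035]},
    {"slide":[0.23,0.08,-0.34],"rotation":[0.005,0,-0.0035]},
    {"slide":[0.3,0.103,-0.34],"rotation":[0.005,0,-0.0035]},
  ],
)

```text
t: 4.35
tool_pos: [0.6111, 0.1487, 0.2486]
ee_rot: [-3.141, -0.0, 1.516]
force: [0.8, -0.7, -0.7]
width: 0.0311
grasp_force: 25.6
```

Request:
move_arm(
  steps=[
    {"slide":[0.06,0.02,0],"rotation":[0,0,0]},
    {"slide":[0.11,0.036,0],"rotation":[0,0,0]},
    {"slide":[0.14,0.046,0],"rotation":[0,0,0]},
    {"slide":[0.148,0.049,0],"rotation":[0,0,0]},
    {"slide":[0.148,0.049,0],"rotation":[0,0,0]},
    {"slide":[0.148,0.049,0],"rotation":[0,0,0]},
  ],
)

```text
t: 4.95
tool_pos: [0.6449, 0.2327, 0.2482]
ee_rot: [-3.141, 0.001, 1.515]
force: [0.3, -0.4, -0.1]
width: 0.0315
grasp_force: 25.6
```

```bash
cat >> h.py <<'E'
C0=np.array([.6411,.1558]);AX=np.array([-.05505,-.99848]);AY=np.array([.99848,-.05505])
def dock(x,y=0): return C0+x*AX+y*AY
def indock():
    q=r.get_obs()['tool_pos'][:2]-C0; print('dock xy',(q@AX).round(4),(q@AY).round(4))
E
python3 -c "
from h import *
indock(); togo([*dock(-.078),.12],YAW)
s=cap('side');t=cap('top');a=s['bgr'][130:260,270:390]; b=t['bgr'][120:240,200:360]
o=np.zeros((600,800,3),np.uint8); o[:520,:480]=cv2.resize(a,None,fx=4,fy=4,interpolation=cv2.INTER_CUBIC); o[:240,480:800]=cv2.resize(b,None,fx=2,fy=2); cv2.imwrite('pics/v3.png',o)
print('side proj bottle base, cap', proj(s,[*dock(-.078),.228]),proj(s,[*dock(-.078),.30]), proj(s,[*dock(-.078),.055]))"
```

```text
dock xy -0.077 -0.0004
slide [0.0017 0.0009 0.2136] rot [-0.0009  0.0005 -0.0009]
4.95 [0.6449 0.2327 0.2482] [-3.141e+00  1.000e-03  1.515e+00] [ 0.3  -0.39 -0.12] 0.03146106972349133 25.556343798307353
side proj bottle base, cap [333.85200261 141.69631404] [336.31127528 109.94779   ] [328.61517488 209.30229883]
```

View pics/v3.png

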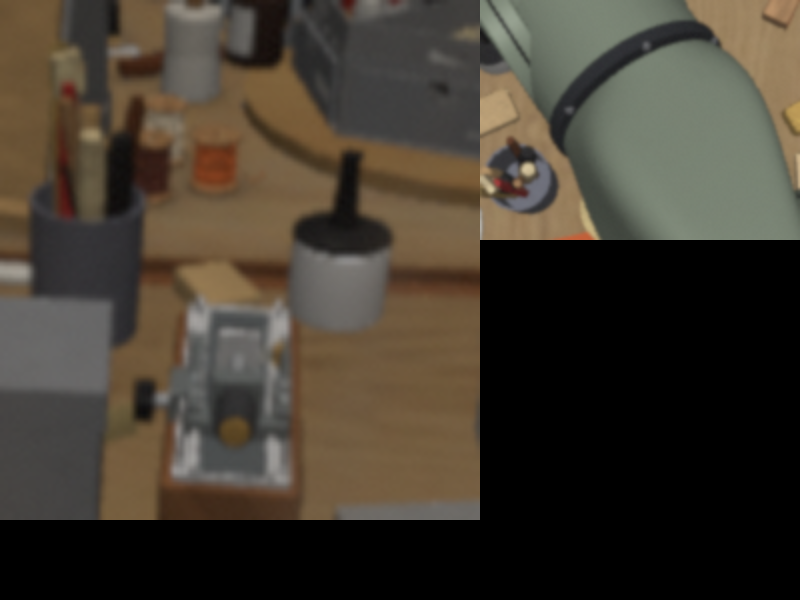

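The held bottle shows at crop (255,40), with its base at pixel ≈(334,146). That matches the predicted (334,144), so it sits over the lane middle. Descending.

Request:
move_arm(
  steps=[
    {"slide":[0.0015,0.001,0.06],"rotation":[0,0,-0.001]},
    {"slide":[0.0015,0.001,0.12],"rotation":[0,0,-0.001]},
    {"slide":[0.0015,0.001,0.17],"rotation":[0,0,-0.001]},
    {"slide":[0.0015,0.001,0.21],"rotation":[0,0,-0.001]},
    {"slide":[0.0015,0.001,0.24],"rotation":[0,0,-0.001]},
    {"slide":[0.0015,0.001,0.26],"rotation":[0,0,-0.001]},
    {"slide":[0.0015,0.001,0.265],"rotation":[0,0,-0.001]},
    {"slide":[0.0015,0.001,0.265],"rotation":[0,0,-0.001]},
  ],
)

```text
t: 5.85
tool_pos: [0.6455, 0.2347, 0.0894]
ee_rot: [-3.141, -0.0, 1.517]
force: [0.1, 0.5, -0.6]
width: 0.031
grasp_force: 25.5
```

```bash
python3 -c "
from h import *
indock(); togo([*dock(-.078),.0815],YAW)"
```

```text
dock xy -0.079 0.0001
slide [-0.0016 -0.0001  0.0132] rot [-0.0007 -0.0002  0.0007]
5.85 [0.6455 0.2347 0.0894] [-3.141 -0.     1.517] [ 0.13  0.47 -0.6 ] 0.031021543146569217 25.547169664496323
```

Request:
move_arm(
  steps=[
    {"slide":[0,0,0.004],"rotation":[0,0,0]},
    {"slide":[0,0,0.008],"rotation":[0,0,0]},
    {"slide":[0,0,0.01],"rotation":[0,0,0]},
    {"slide":[0,0,0.01],"rotation":[0,0,0]},
  ],
)

```text
t: 6.25
tool_pos: [0.6453, 0.2349, 0.083]
ee_rot: [-3.14, -0.0, 1.517]
force: [-0.4, 0.4, -0.5]
width: 0.0312
grasp_force: 25.6
```

Request:
move_arm(
  steps=[
    {"slide":[0,0,0.0017],"rotation":[0,0,0]},
    {"slide":[0,0,0.0017],"rotation":[0,0,0]},
  ],
)

```text
t: 6.45
tool_pos: [0.6453, 0.2348, 0.0819]
ee_rot: [-3.14, 0.0, 1.517]
force: [0.2, -0.2, -0.6]
width: 0.0313
grasp_force: 25.6
```

Request:
move_arm(
  steps=[
    {"slide":[0,0,0.0017],"rotation":[0,0,0]},
    {"slide":[0,0,0.0017],"rotation":[0,0,0]},
  ],
)

```text
t: 6.65
tool_pos: [0.6455, 0.2351, 0.0816]
ee_rot: [-3.141, -0.001, 1.517]
force: [-2.2, 0.5, 7.1]
width: 0.0312
grasp_force: 26.2
```

Floor contact came at TCP z 0.0816 as expected. I'll ease up 0.6 mm and advance.

Request:
move_arm(
  steps=[
    {"slide":[0,0,-0.0012],"rotation":[0,0,0]},
    {"slide":[-0.01,0,-0.0012],"rotation":[0,0,0]},
    {"slide":[-0.02,0,-0.0012],"rotation":[0,0,0]},
    {"slide":[-0.03,0,-0.0012],"rotation":[0,0,0]},
    {"slide":[-0.04,0,-0.0012],"rotation":[0,0,0]},
    {"slide":[-0.05,0,-0.0012],"rotation":[0,0,0]},
    {"slide":[-0.06,0,-0.0012],"rotation":[0,0,0]},
    {"slide":[-0.06,0,-0.0012],"rotation":[0,0,0]},
  ],
)

```text
t: 7.45
tool_pos: [0.6436, 0.1977, 0.0817]
ee_rot: [-3.141, 0.001, 1.516]
force: [0.1, 0.4, -0.6]
width: 0.0311
grasp_force: 25.6
```

```bash
python3 -c "
from h import *
indock(); togo([*dock(-.010),.0818],YAW)"
```

```text
dock xy -0.042 0.0001
slide [-0.0533 -0.0003 -0.0002] rot [-0.001   0.0006  0.0001]
7.45 [0.6436 0.1977 0.0817] [-3.141e+00  1.000e-03  1.516e+00] [ 0.09  0.37 -0.63] 0.03111656153414846 25.574599106475944
```

Request:
move_arm(
  steps=[
    {"slide":[-0.008,0,0],"rotation":[0,0,0]},
    {"slide":[-0.016,0,0],"rotation":[0,0,0]},
    {"slide":[-0.024,0,0],"rotation":[0,0,0]},
    {"slide":[-0.032,0,0],"rotation":[0,0,0]},
    {"slide":[-0.032,0,0],"rotation":[0,0,0]},
  ],
)

```text
t: 7.95
tool_pos: [0.6425, 0.1789, 0.0817]
ee_rot: [-3.141, 0.0, 1.516]
force: [0.6, 0.6, -0.4]
width: 0.0312
grasp_force: 25.6
```

Request:
move_arm(
  steps=[
    {"slide":[-0.006,0,0],"rotation":[0,0,0]},
    {"slide":[-0.012,0,0],"rotation":[0,0,0]},
    {"slide":[-0.018,0,0],"rotation":[0,0,0]},
    {"slide":[-0.022,0,0],"rotation":[0,0,0]},
    {"slide":[-0.022,0,0],"rotation":[0,0,0]},
  ],
)

```text
t: 8.45
tool_pos: [0.6417, 0.1661, 0.0817]
ee_rot: [-3.14, 0.0, 1.517]
force: [-0.5, 2.1, 1.7]
width: 0.0313
grasp_force: 25.7
```

Request:
move_arm(
  steps=[
    {"slide":[-0.006,0,0],"rotation":[0,0,0]},
    {"slide":[-0.012,0,0],"rotation":[0,0,0]},
    {"slide":[-0.012,0,0],"rotation":[0,0,0]},
  ],
)

```text
t: 8.75
tool_pos: [0.6412, 0.1591, 0.0817]
ee_rot: [-3.14, -0.0, 1.517]
force: [-0.4, 3.6, 0.9]
width: 0.0312
grasp_force: 25.7
```

```bash
python3 -c "
from h import *
indock(); togo([*dock(.012),.0818],YAW)"
```

```text
dock xy -0.0033 -0.0
slide [-0.0256  0.0001 -0.0002] rot [-0.0011 -0.0003  0.0008]
8.75 [0.6412 0.1591 0.0817] [-3.14  -0.     1.517] [-0.37  3.65  0.88] 0.031161841628821126 25.727329905239458
```

Pad contact is where predicted, with about 3 N. Continuing in small steps.

Request:
move_arm(
  steps=[
    {"slide":[-0.005,0,0],"rotation":[0,0,0]},
    {"slide":[-0.01,0,0],"rotation":[0,0,0]},
    {"slide":[-0.015,0,0],"rotation":[0,0,0]},
    {"slide":[-0.02,0,0],"rotation":[0,0,0]},
    {"slide":[-0.025,0,0],"rotation":[0,0,0]},
    {"slide":[-0.025,0,0],"rotation":[0,0,0]},
  ],
)

```text
t: 9.35
tool_pos: [0.6403, 0.1447, 0.0817]
ee_rot: [-3.14, -0.001, 1.517]
force: [-1.2, 4.6, 1.8]
width: 0.0316
grasp_force: 25.7
```

Request:
move_arm(
  steps=[
    {"slide":[-0.003,0,0],"rotation":[0,0,0]},
    {"slide":[-0.006,0,0],"rotation":[0,0,0]},
    {"slide":[-0.006,0,0],"rotation":[0,0,0]},
  ],
)

```text
t: 9.65
tool_pos: [0.6401, 0.1414, 0.0817]
ee_rot: [-3.14, -0.001, 1.517]
force: [-0.5, 7.4, 1.2]
width: 0.0316
grasp_force: 25.8
```

```bash
python3 -c "
from h import *
indock(); togo([*dock(.0195),.0818],YAW)"
```

```text
dock xy 0.0144 -0.0002
slide [-0.0084  0.0003 -0.0002] rot [-0.0013 -0.001   0.0014]
9.65 [0.6401 0.1414 0.0817] [-3.140e+00 -1.000e-03  1.517e+00] [-0.51  7.41  1.24] 0.031610117469247564 25.761402046409785
```

Request:
move_arm(
  steps=[
    {"slide":[-0.002,0,0],"rotation":[0,0,0]},
    {"slide":[-0.004,0,0],"rotation":[0,0,0]},
    {"slide":[-0.004,0,0],"rotation":[0,0,0]},
  ],
)

```text
t: 9.95
tool_pos: [0.64, 0.1392, 0.0817]
ee_rot: [-3.14, -0.001, 1.517]
force: [-0.7, 6.7, 2.6]
width: 0.0317
grasp_force: 25.8
```

Request:
move_arm(
  steps=[
    {"slide":[-0.002,0,0],"rotation":[0,0,0]},
    {"slide":[-0.002,0,0],"rotation":[0,0,0]},
  ],
)

```text
t: 10.15
tool_pos: [0.6399, 0.138, 0.0817]
ee_rot: [-3.14, -0.001, 1.517]
force: [-1.7, 7.1, 2.1]
width: 0.0315
grasp_force: 25.8
```

Request:
move_arm(
  steps=[
    {"slide":[-0.002,0,0],"rotation":[0,0,0]},
    {"slide":[-0.002,0,0],"rotation":[0,0,0]},
  ],
)

```text
t: 10.35
tool_pos: [0.6399, 0.1369, 0.0817]
ee_rot: [-3.14, -0.001, 1.517]
force: [-1.0, 8.1, 1.4]
width: 0.0314
grasp_force: 25.8
```

```bash
python3 -c "
from h import *
indock(); togo([*dock(.0205),.0818],YAW)"
```

```text
dock xy 0.0189 -0.0002
slide [-0.0026  0.0003 -0.0002] rot [-0.0012 -0.0014  0.0015]
10.35 [0.6399 0.1369 0.0817] [-3.140e+00 -1.000e-03  1.517e+00] [-1.02  8.07  1.44] 0.031449530441609024 25.761107137768704
```

Request:
move_arm(
  steps=[
    {"slide":[-0.0015,0,0],"rotation":[0,0,0]},
    {"slide":[-0.0015,0,0],"rotation":[0,0,0]},
  ],
)

```text
t: 10.55
tool_pos: [0.6398, 0.1361, 0.0817]
ee_rot: [-3.14, -0.001, 1.517]
force: [-0.8, 7.3, 1.5]
width: 0.0313
grasp_force: 25.8
```

Request:
move_arm(
  steps=[
    {"slide":[-0.0015,0,0],"rotation":[0,0,0]},
    {"slide":[-0.0015,0,0],"rotation":[0,0,0]},
  ],
)

```text
t: 10.75
tool_pos: [0.6398, 0.1352, 0.0817]
ee_rot: [-3.14, -0.002, 1.517]
force: [-1.1, 7.6, 1.7]
width: 0.031
grasp_force: 25.8
```

Request:
move_arm(
  steps=[
    {"slide":[-0.0015,0,0],"rotation":[0,0,0]},
    {"slide":[-0.0015,0,0],"rotation":[0,0,0]},
  ],
)

```text
t: 10.95
tool_pos: [0.6397, 0.1343, 0.0817]
ee_rot: [-3.14, -0.002, 1.518]
force: [-1.7, 9.1, 2.3]
width: 0.0309
grasp_force: 25.8
```

```bash
python3 -c "
from h import *
indock(); togo([*dock(.0205),.0818],YAW)
s=cap('side');t=cap('top');a=s['bgr'][150:270,270:380]; b=t['bgr'][140:200,240:350]
o=np.zeros((600,800,3),np.uint8); o[:480,:440]=cv2.resize(a,None,fx=4,fy=4,interpolation=cv2.INTER_CUBIC); o[:180,450:780]=cv2.resize(b,None,fx=3,fy=3); cv2.imwrite('pics/v4.png',o)"
```

```text
dock xy 0.0215 -0.0002
slide [ 0.0017  0.0004 -0.0002] rot [-0.0012 -0.0015  0.0016]
10.95 [0.6397 0.1343 0.0817] [-3.140e+00 -2.000e-03  1.518e+00] [-1.73  9.1   2.29] 0.030899638823218438 25.7707761626898
```

View pics/v4.png

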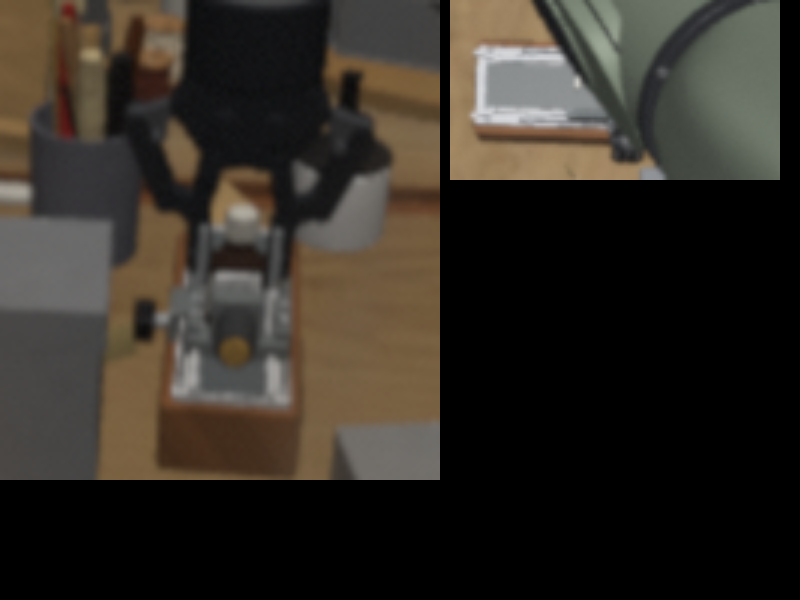

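The bottle is upright against the pad. In the top crop the flap's cream tip is back at its shut place, around original pixel (283,168). Comparing with the first picture numerically.

```bash
python3 -c "
from h import *
a=cv2.imread('pics/top0.png'); t=cap('top')['bgr']
print(a[160:172,276:290].min(2)); print(t[160:172,276:290].min(2))"
```

```text
[[167 168 170 173 176 166 172 146 150 173 177 178 180 181]
 [151 143 141 143 152 165 184 156 146 146 146 144 141 144]
 [133 130 129 130 133 155 181 152 132 130 128 128 126 127]
 [127 127 126 126 129 153 180 148 129 128 127 127 129 128]
 [127 127 128 127 128 152 181 147 127 127 128 128 127 127]
 [128 128 128 128 128 153 183 146 128 128 127 128 130 127]
 [127 127 128 128 130 153 182 146 127 128 129 129 128 128]
 [127 127 128 127 129 153 180 146 127 128 129 128 129 129]
 [128 129 128 127 130 148 170 145 128 129 128 129 128 128]
 [127 127 128 129 127 130 138 131 127 128 128 130 129 129]
 [128 128 127 128 128 126 125 126 129 129 130 129 129 129]
 [128 128 129 128 128 128 126 128 128 128 129 128 130 129]]
[[187 175 136  82  45  29  44  71  83  68  54  52  58  87]
 [169 156 139 108  71  40  35  60  80  74  59  53  54  67]
 [148 145 140 129 101  58  33  42  68  78  64  54  51  59]
 [141 140 140 139 123  81  42  34  55  76  71  57  53  53]
 [141 142 141 141 134 105  77  48  42  62  71  60  56  50]
 [141 142 142 142 139 139 136  88  42  54  71  66  55  53]
 [142 142 142 141 143 163 186 128  59  45  61  64  57  52]
 [140 142 142 141 144 170 200 148  83  52  56  64  58  52]
 [140 142 142 142 144 166 190 155 115  78  58  61  56  53]
 [142 141 142 142 142 146 154 144 132 108  78  60  57  51]
 [143 143 143 144 142 139 138 140 141 130 107  76  58  50]
 [142 144 143 142 142 141 141 141 143 141 131 107  73  54]]
```

The flap tip is exactly at its shut position. I'll ease the bottle back towards the flap while holding it, then let go.

Request:
move_arm(
  steps=[
    {"slide":[0.005,0,0],"rotation":[0,0,0]},
    {"slide":[0.01,0,0],"rotation":[0,0,0]},
    {"slide":[0.015,0,0],"rotation":[0,0,0]},
    {"slide":[0.02,0,0],"rotation":[0,0,0]},
    {"slide":[0.025,0,0.0005],"rotation":[0,0,0]},
    {"slide":[0.028,0,0.0005],"rotation":[0,0,0]},
    {"slide":[0.028,0,0.0005],"rotation":[0,0,0]},
  ],
)

```text
t: 11.8
tool_pos: [0.641, 0.1505, 0.0815]
ee_rot: [-3.141, -0.0, 1.517]
force: [-0.4, 3.1, 4.1]
width: 0.0311
grasp_force: 26.1
```

Request:
move_arm(
  steps=[
    {"slide":[0,0,0],"rotation":[0,0,0]},
    {"slide":[0,0,0],"rotation":[0,0,0]},
    {"slide":[0,0,0],"rotation":[0,0,0]},
    {"slide":[0,0,0],"rotation":[0,0,0]},
    {"slide":[0,0,0],"rotation":[0,0,0]},
    {"slide":[0,0,0],"rotation":[0,0,0]},
    {"slide":[0,0,0],"rotation":[0,0,0]},
    {"slide":[0,0,0],"rotation":[0,0,0]},
  ],
  grip=-0.5,
)

```text
t: 12.6
tool_pos: [0.6408, 0.1501, 0.0813]
ee_rot: [-3.14, -0.0, 1.517]
force: [-0.4, -0.3, 0.5]
width: 0.0641
grasp_force: 0.0
```

Request:
move_arm(
  steps=[
    {"slide":[0,0,-0.03],"rotation":[0,0,0]},
    {"slide":[0,0,-0.08],"rotation":[0,0,0]},
    {"slide":[0,0,-0.14],"rotation":[0,0,0]},
    {"slide":[0,0,-0.2],"rotation":[0,0,0]},
    {"slide":[0,0,-0.26],"rotation":[0,0,0]},
    {"slide":[0,0,-0.3],"rotation":[0,0,0]},
    {"slide":[0,0,-0.3],"rotation":[0,0,0]},
    {"slide":[0,0,-0.3],"rotation":[0,0,0]},
  ],
)

```text
t: 13.4
tool_pos: [0.6409, 0.15, 0.2613]
ee_rot: [-3.141, -0.0, 1.517]
force: [-0.3, -0.4, 0.6]
width: 0.0642
grasp_force: 0.0
```

```bash
python3 -c "
from h import *
indock()
s=cap('side');t=cap('top');a=s['bgr'][150:270,270:380]; b=t['bgr'][140:200,240:350]
o=np.zeros((600,800,3),np.uint8); o[:480,:440]=cv2.resize(a,None,fx=4,fy=4,interpolation=cv2.INTER_CUBIC); o[:180,450:780]=cv2.resize(b,None,fx=3,fy=3); cv2.imwrite('pics/v5.png',o)
print(proj(s,[*dock(-.001),.127]),t['bgr'][160:172,276:290].min(2))"
```

```text
dock xy 0.0058 0.0001
[330.36490125 196.78028961] [[185 185 180 148  97  60  53  52  53  60  81  95 101  99]
 [168 159 153 141 113  75  53  53  52  56  69  89  98  96]
 [149 143 142 141 126  89  59  50  51  52  59  79  93  94]
 [141 141 141 140 133 107  77  56  51  50  56  71  88  91]
 [140 141 140 140 139 130 106  71  52  52  53  62  81  89]
 [140 141 141 141 140 142 135  87  54  53  53  58  74  82]
 [142 142 142 141 140 148 152 101  57  51  52  55  65  76]
 [141 142 141 141 139 149 161 106  58  51  49  51  57  70]
 [141 141 142 141 143 160 173 115  62  55  51  51  53  63]
 [142 142 142 141 141 146 143  99  70  61  55  51  52  56]
 [141 142 141 142 142 139 128  95  66  57  53  51  51  55]
 [142 142 142 142 142 142 133 105  66  50  50  49  50  51]]
```

View pics/v5.png

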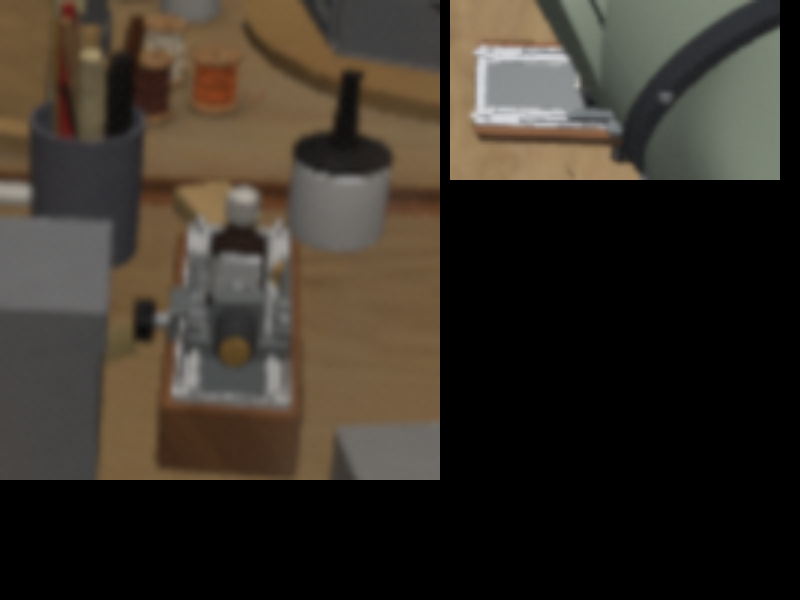

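The bottle stands upright and is let go, with its cap at pixel (330.7,198) against a predicted (330.4,197). The flap tip is still at its shut column, 282, so I'm handing in.

```bash
python3 -c "
from h import *
print(r.close_job())"
```

```text
the job is handed in; nothing more can be done
None
```

The bottle stands upright and let go between the spring pad and the shut flap, confirmed in the last pictures, and the job was handed in at about 13.5 s; the hand-in call returned no verdict.

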